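# Unscrew the left-hand spinner of a paint-drying fan

### The arm

A 6-joint arm with a two-finger parallel gripper is mounted at the origin on the work surface. World frame = base frame: x ahead of the robot, y to its left, z up, the work surface at z = 0. Lengths are in m, angles in rad, forces in N, time in s.
With the tool pointing down it reaches from about 0.325 to 0.775 m from the base axis. Payload 9.3 kg.
Tool frame: the origin (TCP) lies at the very end of the fingers, on their centre line; the grasp point (between the pads) lies 19 mm behind it; z points along the fingers, y is the line along which they close (so a half turn about z gives the same grasp; the last joint's range is limited). The gripper opens to 85 mm and grips with 20 to 120 N. Pads are 22 mm wide; open, the fingers measure 114 mm over their backs; the gripper's body (76 mm by 85 mm) begins 54 mm behind the grasp point. The pads swing forward as they close: fully open they stand 13 mm farther back than shut.
Start: joints at [1.109, 0.259, 0.021, 1.334, 0, 1.418], TCP at [0.167, 0.524, 0.231] pointing down, gripper open.
Joint ranges: [-3.04, 3.04], [-0.91, 1.82], [-1.04, 1.36], [-1.92, 1.95], [-1.52, 1.45], [-3.14, 3.14]. Speed limits (rad/s): [2.22, 2.22, 2.79, 3.14, 3.14, 3.14].

### API

Orientations are given as a rotation vector (axis times angle).
In Python, from plant import env gives the robot as it stands.
- The arm moves only by the shell command python3 -m jog 'ROWS' [OPENING] [FORCE]. ROWS is JSON, a list of rows, each a list of 4 numbers: the shift along the tool's x, y, z in m, then the turn about the tool's z in degrees. In form: [[tx, ty, tz, twist], ...]. A call has exactly 5 rows; each row shifts and turns the commanded pose from where the row before left it, along the tool's axes as they then stand; what a row does not reach is not made up. A row lasts 1/8 s, in which the tool goes at most 62.5 mm and 10.7 degrees, less where a joint would pass 70% of its speed; a pose out of reach is approached as far as the arm can. A call with a gripper value outside its range is refused whole. OPENING is the gripper's target within -1 to 1 (fully open at 1, half-way at 0, shut at -1), set as the call begins (- or left out, the last holds). The fingers move at their own pace and stop on an object; FORCE is the grip in N (left out, the last holds). Time passes only in rows, so rows that do not move let the fingers close, or fill a call up. It gives the time, the measured TCP pose, the force, the opening and the grip force at its end, in the units of the state.
- env.read_state(): the state, without advancing time (a new reading comes with each control period).
- env.read_camera(name): name is "scene" or "top" or "wrist"; returns the picture (384x512x3 uint8, red, green, blue); there is no depth.
- env.camera_info(name): a dict with "mtx" (3x3 intrinsics, pixels), "R" (3x3) and "t" (3): a world point X has camera coordinates R X + t. Camera axes: x right, y down, z forward; pixel columns grow to the right and rows downward; lengths in m; the calibration is good to about 2 mm. The wrist camera is an equidistant fisheye: a pixel r from the principal point sees the ray r / f radians off the axis. A picture is of the moment at which its call begins: read the wrist's pose just before it. camera_info takes no time and is no camera call; for the wrist camera it gives the pose at the moment of the call.
- env.finish_job(): hands the job in; it is judged then, once.
The state is a dict: "time_s": time; "joint_pos": joint angles; "dq": joint speeds; "joint_torque": joint torques, N m; "eef_pos": TCP position; "tcp_rot": TCP orientation; "ft_force": force on the tool from outside, world axes, zero at the start; "ft_torque": the same for the moment, N m; "width": finger opening in m; "finger_force": force on a finger pad.
Only numpy, scipy, OpenCV 4.12 (cv2) and the standard library are available. Lean on these libraries where they do the work, as an engineer would, in place of code of your own. Each camera call takes 0.05 s, during which the arm holds its last target. There are 200 camera calls.

### The job

Take the red spinner off the paint-drying fan, which stands face-up with its front guard removed. It has a left-hand thread, so turn it clockwise as seen from above and go by feel: do not force it, neither by screwing it tight nor by pulling hard while the thread still holds. When it has run off, lift it away and stand it gently, open rim down, on the free floor of the steel parts tray, leaving the tools in the tray and everything else on the table where they are.

Things in the scene. Friction and masses are not known exactly. Their poses are not given: they have to be found in the camera images.
- spinner: Red-painted aluminium nose nut (spinner) of the fan, upright on its shaft: ribbed cylinder 50 mm in diameter from 8 to 50 mm above its rim, domed nose up to 66 mm, rim 56 mm wide at the bottom; 160 to 260 g. Origin: centre of the open rim (its underside), z up through the nose. Hollow below: bore 33 mm wide, 31 mm deep. Good grip: 35 to 45 mm above the rim, free all round.
- spinner_nose (a point): Tip of the spinner's nose, 66 mm above the centre of its rim, on its axis.
- fan_hub (a point): Centre of the top face of the fan's hub (68 mm wide), 150 mm above the table. From here a brass shaft end 28 mm thick and 27 mm long stands up with a coarse LEFT-hand thread, 18 mm of rise per full turn. The spinner starts 3 to 5 mm above this point, stiffened by a spring washer. Turned clockwise it climbs and pushes the hand up; turned the other way it draws the hand down.
- fan: Bench fan, fixed, facing straight up: round wire guard 260 mm wide, rim 150 mm above the table, blue tube stand. Origin: on the table under the shaft. Four grey blades, all below 150 mm. A dowel through the guard stops the rotor; it first turns along with the spinner by 0.15 to 0.45 rad, then the thread gives. It runs off within one turn, several grasps; let go of, the spinner stays put meanwhile.
- tray: Open steel parts tray, 260 (x) by 190 (y) by 30 mm high, walls and floor 4 mm, fixed. Origin: centre of its underside. Two tools lie along x in its +y half; the floor from y = -90 to about +15 mm in its own frame is free.
- screwdriver: Yellow screwdriver, 190 mm long, in the tray along its +y wall. Not to be moved.
- wrench: Steel wrench, 170 mm long, in the tray beside the screwdriver, about 38 mm to the +y side of the tray's centre line. Not to be moved.
- tape: Roll of yellow masking tape, 96 mm wide, 36 mm high, lying beyond the fan. Not to be moved.
- cup: White mixing cup, 76 mm wide, 80 mm high, standing beyond the tray. Not to be moved.
- lamp: Red and black cordless inspection lamp, 210 mm high, standing at the right side. Not to be moved.
- sanding_block: Blue hand sanding block, 125 by 66 mm, 38 mm high, at the left side. Not to be moved.
Not all that is in view belongs to the job. What is meant by the spinner is not yellow, and is the smaller of those in its own colour.

How it is judged:
By the outcome, as a careful person would: the job done as asked, in the order asked, and still so for the second after the job is handed in, with the robot touching nothing.
It also fails if it takes over 64 s, if anything falls off the work surface, if the arm or the gripper's body presses on something with over 40 N, if the wrist force passes 120 N, or if a joint passes its speed limit or range.

## Working session

There is one attempt and no reset: what is moved stays moved. The work goes in short steps, Python scripts to look and compute and a shell command to move; the robot and the scene stay as the last step left them, time stands still between calls to the robot, and variables do not carry over. Pictures are saved under pics/ and viewed, at most 10 in all, crops included, and the job is handed in when it is done.

```bash
ls; mkdir -p pics; python3 - <<'E'
from plant import env
import cv2,numpy as np
s=env.read_state();print(s)
a=env.read_camera("scene");b=env.read_camera("top")
cv2.imwrite("pics/scene.png",a[:,:,::-1]);cv2.imwrite("pics/top.png",b[:,:,::-1])
for n in("scene","top","wrist"):print(env.camera_info(n))
E
```

```text
pics
{'time_s': 0.0, 'joint_pos': array([1.10939371e+00, 2.59203687e-01, 2.07662900e-02, 1.33371704e+00,
       5.06763818e-06, 1.41819006e+00]), 'dq': array([-0.00032749,  0.00166177,  0.00029053,  0.00081115,  0.00059113,
       -0.00074676]), 'joint_torque': array([-2.10138875e-03, -5.55640733e+01,  3.44530857e+01,  1.36734641e-02,
       -2.43610575e-04, -2.59693451e-05]), 'eef_pos': array([0.16703024, 0.52372608, 0.23066171]), 'tcp_rot': array([-4.83067320e-01, -3.10381012e+00,  2.03089417e-03]), 'ft_force': array([-0.17269707, -1.00064322,  0.17645202]), 'ft_torque': array([ 0.03305884,  0.01062315, -0.03363224]), 'finger_force': 0.0, 'width': 0.08517406519862075}
{'mtx': array([[392.35355182,   0.        , 247.48655844],
       [  0.        , 392.35355182, 192.18874183],
       [  0.        ,   0.        ,   1.        ]]), 'R': array([[ 0.06017859,  0.99812188, -0.01145637],
       [ 0.83386387, -0.05657727, -0.54906289],
       [-0.54867986,  0.02348878, -0.83570251]]), 't': array([-0.0284932 , -0.37670913,  1.56416004])}
{'mtx': array([[421.60262376,   0.        , 257.75711732],
       [  0.        , 421.60262376, 195.55496335],
       [  0.        ,   0.        ,   1.        ]]), 'R': array([[ 0.02208413, -0.99967676,  0.01259636],
       [-0.98240839, -0.02403614, -0.18519185],
       [ 0.18543475, -0.00828497, -0.98262165]]), 't': array([-0.02011293,  0.52606095,  1.58558718])}
{'mtx': array([[297.31863964,   0.        , 251.50777556],
       [  0.        , 297.31863964, 190.64994418],
       [  0.        ,   0.        ,   1.        ]]), 'R': array([[ 3.03229270e-01,  9.52917213e-01, -8.91591127e-04],
       [ 9.13590105e-01, -2.90448652e-01,  2.84592166e-01],
       [ 2.70933813e-01, -8.71112236e-02, -9.58648269e-01]]), 't': array([-0.55097931, -0.03707682,  0.37750553])}
```

View pics/scene.png

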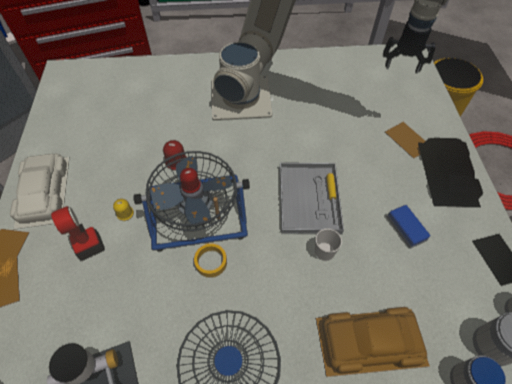

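View pics/top.png

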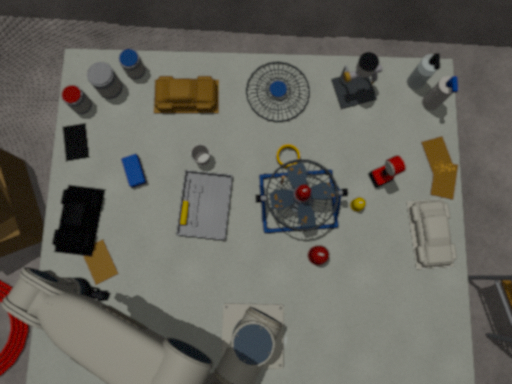

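The scene view shows red candidates at (190,180), on the fan shaft, and (173,152), in front of the fan. The lamp is also red, at about (65,220). Top view has the same two at (304,191) and (318,255). The one on the fan's shaft fits, being smaller and at the guard's centre. I'll confirm it in a crop and measure.

```bash
cat > h.py <<'E'
import cv2,numpy as np
from plant import env
def ray(n,p):
    i=env.camera_info(n);d=np.linalg.inv(i["mtx"])@[p[0],p[1],1.];return -i["R"].T@i["t"],i["R"].T@d
def onz(n,p,z):
    c,d=ray(n,p);return c+d*(z-c[2])/d[2]
def proj(n,X):
    i=env.camera_info(n);q=i["mtx"]@(i["R"]@np.asarray(X,float)+i["t"]);return q[:2]/q[2]
def tri(ps):
    A=np.zeros((3,3));b=np.zeros(3)
    for n,p in ps:
        c,d=ray(n,p);d/=np.linalg.norm(d);M=np.eye(3)-np.outer(d,d);A+=M;b+=M@c
    return np.linalg.solve(A,b)
E
python3 - <<'E'
from h import *
for n in("scene","top"):
    a=cv2.imread(f"pics/{n}.png").astype(int);m=((a[:,:,2]>90)&(a[:,:,1]<60)&(a[:,:,0]<60)).astype(np.uint8)
    k,l,s,c=cv2.connectedComponentsWithStats(m)
    for j in range(1,k):
        if s[j,4]>40:print(n,s[j],c[j].round(1))
a=cv2.imread("pics/scene.png")[125:255,125:255];b=cv2.imread("pics/top.png")[145:275,165:345]
a=cv2.resize(a,(400,400),interpolation=3);b=cv2.resize(b,(400,289),interpolation=3)
o=np.zeros((400,800,3),np.uint8);o[:,:400]=a;o[:289,400:]=b;cv2.imwrite("pics/c1.png",o)
E
```

```text
scene [470 132  42  15 487] [490.9 138.4]
scene [164 141  18  14 178] [172.6 148. ]
scene [181 168  16  14 147] [188.4 174.9]
scene [499 193  13  17 138] [506.4 201. ]
scene [ 52 207  24  26 381] [ 62.8 219.6]
scene [ 72 228  27  25 340] [ 85.8 241. ]
top [ 62  86  19  17 238] [70.7 93.7]
top [388 156  17  17 166] [397.2 163.4]
top [372 166  14  18 128] [378.6 174.9]
top [299 185  10  11  71] [303.5 190. ]
top [313 246  14  15 134] [319.5 253.3]
top [  0 281  12  21 155] [  3.9 289.9]
top [  0 314  28  61 857] [ 12.9 343.2]
```

View pics/c1.png

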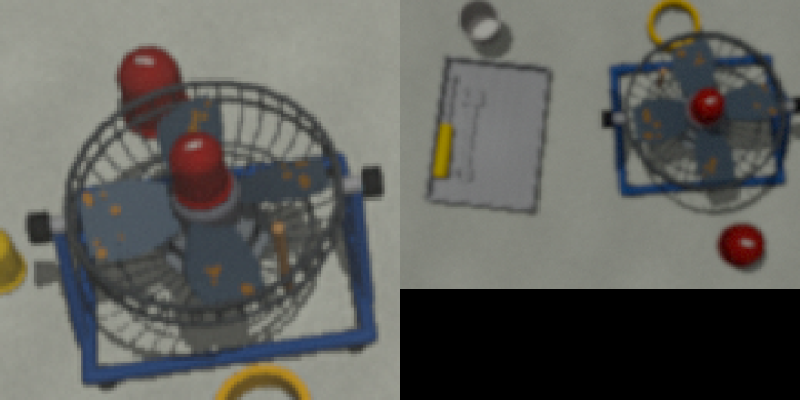

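The crop confirms it. The spinner at scene (190,180) sits on the hub and is narrower than the red piece standing on the table at (173,152). The tray's free side is the one away from the yellow screwdriver.

```bash
python3 - <<'E'
from h import *
from scipy.optimize import minimize
msk={}
for n,(x0,y0,x1,y1) in {"scene":(176,164,206,197),"top":(294,180,316,204)}.items():
    a=cv2.imread(f"pics/{n}.png");h=cv2.cvtColor(a,cv2.COLOR_BGR2HSV)
    m=(((h[...,0]<8)|(h[...,0]>172))&(h[...,1]>120)&(h[...,2]>45)).astype(np.uint8);w=np.zeros_like(m);w[y0:y1,x0:x1]=m[y0:y1,x0:x1];msk[n]=w
    ys,xs=np.nonzero(w);print(n,w.sum(),xs.min(),xs.max(),ys.min(),ys.max(),xs.mean(),ys.mean())
th=np.linspace(0,2*np.pi,40)
prof=[(0,.028),(.006,.028),(.008,.025),(.05,.025),(.058,.021),(.063,.013),(.066,0)]
def model(n,p):
    P=np.array([proj(n,[p[0]+r*np.cos(t),p[1]+r*np.sin(t),p[2]+z]) for z,r in prof for t in th])
    hull=cv2.convexHull(P.astype(np.float32));c=np.zeros((384,512),np.uint8)
    cv2.fillPoly(c,[np.round(hull*16).astype(np.int32)],1,shift=4);M=cv2.moments(hull);return c,np.array([M['m10'],M['m01']])/M['m00']
def cost(p):
    e=0
    for n in msk:
        c,m=model(n,p);ys,xs=np.nonzero(msk[n]);e+=np.sum((m-[xs.mean(),ys.mean()])**2)
    return e
for z in(None,.154):
    r=minimize(lambda q:cost(q if z is None else [q[0],q[1],z]),[.5,-.1,.154][:3 if z is None else 2],method="Nelder-Mead");print(z,r.x,r.fun)
p=[r.x[0],r.x[1],.154]
for n in msk:
    c,_=model(n,p);print(n,"IoU",(c&msk[n]).sum()/(c|msk[n]).sum())
T=[(186.2,170.7),(233.4,176.5),(227.1,240.4),(177.6,235)];S=[(336.5,233),(281,232),(279,164),(336.5,164)]
A=np.array([onz("top",q,.03) for q in T]);B=np.array([onz("scene",q,.03) for q in S])
print(A.round(3),A.mean(0),B.round(3),B.mean(0))
for q in ((318.5,250),):print("red2",onz("top",q,.08))
from scipy.spatial.transform import Rotation as R
s=env.read_state();print(R.from_rotvec(s["tcp_rot"]).as_matrix().round(3))
E
```

```text
scene 354 180 199 168 192 189.63841807909606 180.59322033898306
top 182 295 310 184 200 302.72527472527474 192.24175824175825Traceback (most recent call last):
  File "<stdin>", line 20, in <module>
    res = _minimize_neldermead(fun, x0, args, callback, bounds=bounds,
                               **options)
    fxe = func(xe)
    fx = function(np.copy(x), *(wrapper_args + args))
  File "<stdin>", line 20, in <lambda>
  File "<stdin>", line 17, in cost
  File "<stdin>", line 11, in model
  File "h.py", line 8, in proj
    i=env.camera_info(n);q=i["mtx"]@(i["R"]@np.asarray(X,float)+i["t"]);return q[:2]/q[2]
ValueError: time passes only in moves, steps and waits
```

```bash
sed -i 's/^def ray/_c={n:env.camera_info(n) for n in ("scene","top")}\ndef ci(n): return _c[n]\ndef ray/; s/i=env.camera_info(n)/i=ci(n)/' h.py
python3 - <<'E'
from h import *
from scipy.optimize import minimize
obs={"scene":np.array([189.64,180.59]),"top":np.array([302.73,192.24])}
th=np.linspace(0,2*np.pi,40)
prof=[(0,.028),(.006,.028),(.008,.025),(.05,.025),(.058,.021),(.063,.013),(.066,0)]
L=np.array([[r*np.cos(t),r*np.sin(t),z] for z,r in prof for t in th])
def cen(n,p):
    i=ci(n);q=((L+p)@i["R"].T+i["t"])@i["mtx"].T;hull=cv2.convexHull((q[:,:2]/q[:,2:]).astype(np.float32));M=cv2.moments(hull);return np.array([M['m10'],M['m01']])/M['m00'],M['m00'],hull.min(0),hull.max(0)
for z in(None,.154):
    f=lambda q:sum(np.sum((cen(n,q if z is None else np.r_[q,z])[0]-obs[n])**2) for n in obs)
    r=minimize(f,[.5,-.1,.154][:3 if z is None else 2],method="Nelder-Mead");print(z,r.x,r.fun)
    for n in obs:print(cen(n,r.x if z is None else np.r_[r.x,z]))
T=[(186.2,170.7),(233.4,176.5),(227.1,240.4),(177.6,235)];S=[(336.5,233),(281,232),(279,164),(336.5,164)]
A=np.array([onz("top",q,.03) for q in T]);B=np.array([onz("scene",q,.03) for q in S])
print(A.round(3),A.mean(0),B.round(3),B.mean(0))
print("red2",onz("top",(318.5,250),.08))
from scipy.spatial.transform import Rotation as R
s=env.read_state();print(R.from_rotvec(s["tcp_rot"]).as_matrix().round(3))
E
```

```text
None [ 0.51870013 -0.16716848  0.15597978] 0.03516377762225827
(array([189.52263026, 180.59466361]), 418.6909102895297, array([[179.4005, 167.492 ]], dtype=float32), array([[200.2411 , 193.22337]], dtype=float32))
(array([302.5840313 , 192.24771449]), 217.46336714969948, array([[294.26184, 183.57658]], dtype=float32), array([[310.71466, 200.8335 ]], dtype=float32))
0.154 [ 0.51815302 -0.1674014 ] 0.1652302138930168
(array([189.53871192, 180.84027898]), 417.14026419760194, array([[179.4344 , 167.76294]], dtype=float32), array([[200.23837, 193.44482]], dtype=float32))
(array([302.58337787, 192.50614531]), 216.8489745950792, array([[294.27176, 183.84933]], dtype=float32), array([[310.7044 , 201.07835]], dtype=float32))
[[0.623 0.277 0.03 ]
 [0.604 0.09  0.03 ]
 [0.352 0.106 0.03 ]
 [0.368 0.297 0.03 ]] [0.48685843 0.19254579 0.03      ] [[0.638 0.262 0.03 ]
 [0.624 0.094 0.03 ]
 [0.364 0.115 0.03 ]
 [0.377 0.311 0.03 ]] [0.5007515  0.19537186 0.03      ]
red2 [ 0.32007058 -0.23806861  0.08      ]
[[-0.953  0.304 -0.001]
 [ 0.304  0.953 -0.001]
 [ 0.    -0.001 -1.   ]]
```

Spinner axis is at about (0.518, -0.167). Tray centre is about (0.49, 0.193), yaw about -4°. Moving over the fan now.

```bash
python3 -m jog '[[-0.036,-0.037,-0.014,0],[-0.036,-0.037,-0.014,0],[-0.036,-0.037,-0.014,0],[-0.036,-0.037,-0.014,0],[-0.036,-0.037,-0.014,0]]' 1 60
python3 -m jog '[[-0.036,-0.037,0,0],[-0.036,-0.037,0,0],[-0.036,-0.037,0,0],[-0.036,-0.037,0,0],[-0.036,-0.037,0,0]]'
python3 -m jog '[[-0.036,-0.037,0,0],[-0.036,-0.037,0,0],[-0.036,-0.037,0,0],[-0.036,-0.037,0,0],[-0.036,-0.037,0,0]]'
cat > where.py <<'E'
from plant import env
import numpy as np,sys
from scipy.spatial.transform import Rotation as R
s=env.read_state();M=R.from_rotvec(s["tcp_rot"]).as_matrix();p=s["eef_pos"]
print("t",s["time_s"],"p",p.round(4),"q",s["joint_pos"].round(3),"x",M[:,0].round(3),"y",M[:,1].round(3),"z",M[:,2].round(3),"F",s["ft_force"].round(1),"T",s["ft_torque"].round(2),s["width"])
if len(sys.argv)>3: print("tool shift",(M.T@(np.array([float(v) for v in sys.argv[1:4]])-p)).round(4))
E
python3 where.py .518 -.167 .3
```

```text
time_s: 0.72
eef_pos: [0.2827, 0.2915, 0.3016]
tcp_rot: [-0.482, -3.104, 0.0]
ft_force: [0.3, 0.5, 0.9]
width: 0.0856
finger_force: 0.0
time_s: 1.35
eef_pos: [0.398, 0.0604, 0.3012]
tcp_rot: [0.483, 3.104, 0.0]
ft_force: [-0.3, 0.1, -0.0]
width: 0.0854
finger_force: 0.0
time_s: 1.98
eef_pos: [0.5134, -0.1705, 0.301]
tcp_rot: [-0.484, -3.104, -0.0]
ft_force: [0.8, 0.2, 0.5]
width: 0.0855
finger_force: 0.0
t 1.975 p [ 0.5134 -0.1705  0.301 ] q [-0.476  0.233  0.163  1.5    0.    -0.167] x [-0.953  0.304  0.   ] y [0.304 0.953 0.   ] z [-0.  0. -1.] F [0.8 0.2 0.5] T [-0.04 -0.05  0.04] 0.08554082727259726
tool shift [-0.0033  0.0048  0.001 ]
```

```bash
python3 -m jog '[[-0.0033,0.0048,0,0],[0,0,0,-10],[0,0,0,-10],[0,0,0,-10],[0,0,0,-10]]' >/dev/null
python3 -m jog '[[0,0,0,-10],[0,0,0,-10],[0,0,0,-10],[0,0,0,-10],[0,0,0,-10]]' >/dev/null
python3 -m jog '[[0,0,0,-10],[0,0,0,-10],[0,0,0,-10],[0,0,0,-10],[0,0,0,-10]]' >/dev/null
python3 -m jog '[[0,0,0,-10],[0,0,0,0],[0,0,0,0],[0,0,0,0],[0,0,0,0]]' 
python3 where.py .518 -.167 .177
python3 - <<'E'
from plant import env
import cv2,numpy as np
i=env.camera_info("wrist");a=env.read_camera("wrist")[:,:,::-1].copy()
def pj(X):
    c=i["R"]@np.asarray(X,float)+i["t"];r=np.hypot(c[0],c[1]);k=np.arctan2(r,c[2])*i["mtx"][0,0]/r
    return c[0]*k+i["mtx"][0,2],c[1]*k+i["mtx"][1,2]
for z,r,col in((.154,.028,(0,255,0)),(.204,.025,(255,255,0)),(.220,.0005,(255,0,0)),(.15,.034,(255,0,255))):
    P=np.array([pj([.518+r*np.cos(t),-.167+r*np.sin(t),z]) for t in np.linspace(0,6.28,60)])
    print(P.mean(0));cv2.polylines(a,[np.round(P*8).astype(np.int32)],True,col,1,shift=3)
cv2.imwrite("pics/w1.png",cv2.resize(a[60:384,90:420],(660,596) if 0 else (600,589)))
E
```

```text
time_s: 4.47
eef_pos: [0.5175, -0.1653, 0.3013]
tcp_rot: [-2.873, 1.272, 0.0]
ft_force: [0.3, -0.2, -1.5]
width: 0.0855
finger_force: 0.0
t 4.475 p [ 0.5175 -0.1653  0.3013] q [-0.464  0.237  0.168  1.502  0.    -2.772] x [ 0.672 -0.74  -0.   ] y [-0.74  -0.672  0.   ] z [-0.  0. -1.] F [ 0.3 -0.2 -1.5] T [ 0.02  0.03 -0.  ] 0.08549451802854051
tool shift [0.0016 0.0008 0.1243]
[253.22862993 175.17682617]
[253.62139605 189.30134846]
[254.16113786 195.81527941]
[253.12776656 174.06118565]
```

View pics/w1.png

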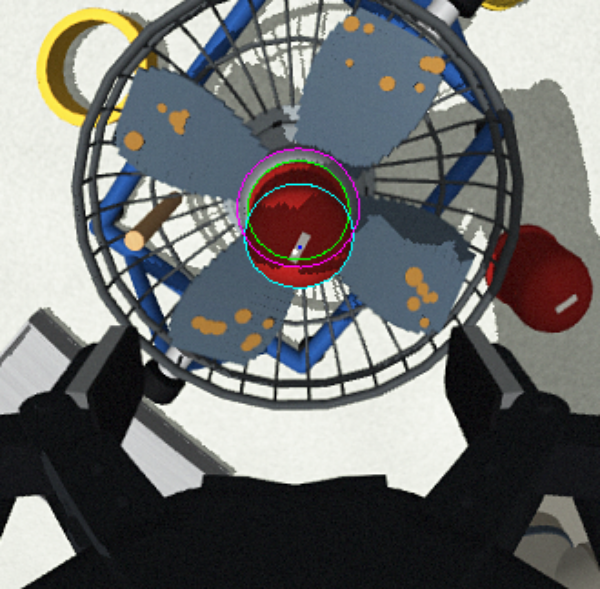

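The wrist view confirms it: the projected outline (cyan, centre about (299,235) in the crop) lies on the red spinner, and the fingers straddle it. Descend and grip.

```bash
python3 -m jog '[[0.0016,0.0008,0.028,0],[0,0,0.028,0],[0,0,0.028,0],[0,0,0.028,0],[0,0,0.017,0]]' 
python3 -m jog '[[0,0,0,0],[0,0,0,0],[0,0,0,0],[0,0,0,0],[0,0,0,0]]' -1 40
python3 -m jog '[[0,0,0,0],[0,0,0,0],[0,0,0,0],[0,0,0,0],[0,0,0,0]]'
python3 where.py .518 -.167 .172
```

```text
time_s: 5.15
eef_pos: [0.5176, -0.1669, 0.1709]
tcp_rot: [-2.873, 1.271, 0.002]
ft_force: [-0.1, -0.2, 0.5]
width: 0.0851
finger_force: 0.0
time_s: 5.78
eef_pos: [0.5185, -0.1673, 0.1733]
tcp_rot: [2.873, -1.27, 0.003]
ft_force: [-0.3, -0.7, 5.1]
width: 0.0489
finger_force: 42.2
time_s: 6.4
eef_pos: [0.5185, -0.1674, 0.1733]
tcp_rot: [2.873, -1.27, 0.003]
ft_force: [0.0, 0.0, 7.4]
width: 0.0489
finger_force: 42.2
t 6.4 p [ 0.5185 -0.1674  0.1733] q [-0.466  0.272 -0.11   1.187 -0.    -2.775] x [ 0.673 -0.74   0.002] y [-0.74  -0.673 -0.001] z [ 0.002 -0.001 -1.   ] F [0.  0.  7.4] T [-0.09  0.04  0.01] 0.04890082227065553
tool shift [-0.0006  0.0002  0.0013]
```

```bash
python3 -m jog '[[0,0,0,3],[0,0,0,3],[0,0,0,3],[0,0,0,3],[0,0,0,0]]' - 60
python3 where.py
python3 -m jog '[[0,0,0,3],[0,0,0,3],[0,0,-0.0001,3],[0,0,-0.0001,3],[0,0,0,0]]'
python3 where.py
```

```text
time_s: 7.02
eef_pos: [0.5186, -0.1676, 0.1734]
tcp_rot: [2.724, -1.565, 0.004]
ft_force: [0.4, -2.0, 6.9]
width: 0.0488
finger_force: 60.7
t 7.025 p [ 0.5186 -0.1676  0.1734] q [-4.660e-01  2.720e-01 -1.090e-01  1.187e+00 -1.000e-03 -2.565e+00] x [ 0.504 -0.864  0.002] y [-0.864 -0.504 -0.001] z [ 0.002 -0.002 -1.   ] F [ 0.4 -2.   6.9] T [-0.39  0.05 -0.04] 0.04881885163982054
time_s: 7.65
eef_pos: [0.5185, -0.1678, 0.1734]
tcp_rot: [2.545, -1.841, 0.004]
ft_force: [-0.7, -3.2, 5.1]
width: 0.049
finger_force: 60.8
t 7.65 p [ 0.5185 -0.1678  0.1734] q [-4.660e-01  2.720e-01 -1.090e-01  1.187e+00 -1.000e-03 -2.356e+00] x [ 0.313 -0.95   0.002] y [-0.95  -0.313 -0.001] z [ 0.002 -0.002 -1.   ] F [-0.7 -3.2  5.1] T [-0.61  0.05  0.01] 0.04904136488632599
```

```bash
for k in 1; do python3 -m jog '[[0,0,0,3],[0,0,-0.0001,3],[0,0,-0.0001,3],[0,0,-0.0001,3],[0,0,0,0]]' ;done
python3 where.py
python3 -m jog '[[0,0,-0.0002,4],[0,0,-0.0002,4],[0,0,-0.0002,4],[0,0,-0.0002,4],[0,0,0,0]]'
python3 where.py
```

```text
time_s: 8.28
eef_pos: [0.5185, -0.1671, 0.1737]
tcp_rot: [-2.339, 2.096, -0.003]
ft_force: [0.5, 0.3, 6.5]
width: 0.0487
finger_force: 60.9
t 8.275 p [ 0.5185 -0.1671  0.1737] q [-0.466  0.271 -0.109  1.189  0.    -2.146] x [ 0.109 -0.994  0.001] y [-0.994 -0.109 -0.002] z [ 0.002 -0.001 -1.   ] F [0.5 0.3 6.5] T [ 0.01 -0.04 -0.06] 0.048666901952110965
time_s: 8.9
eef_pos: [0.5184, -0.1671, 0.1742]
tcp_rot: [-2.026, 2.4, -0.002]
ft_force: [0.7, -0.4, 4.9]
width: 0.0487
finger_force: 61.0
t 8.9 p [ 0.5184 -0.1671  0.1742] q [-0.466  0.271 -0.108  1.19   0.    -1.868] x [-0.168 -0.986  0.   ] y [-0.986  0.168 -0.001] z [ 0.001 -0.    -1.   ] F [ 0.7 -0.4  4.9] T [ 0.11 -0.2  -0.09] 0.04872052861343002
```

```bash
python3 -m jog '[[0,0,-0.0002,5],[0,0,-0.0002,5],[0,0,-0.0002,5],[0,0,-0.0002,5],[0,0,-0.0002,5]]'
python3 where.py
python3 -m jog '[[0,0,-0.0002,5],[0,0,-0.0002,5],[0,0,-0.0002,5],[0,0,-0.0002,5],[0,0,-0.0002,5]]'
python3 where.py
```

```text
time_s: 9.52
eef_pos: [0.5182, -0.167, 0.1747]
tcp_rot: [-1.457, 2.783, -0.0]
ft_force: [0.3, 0.6, 2.1]
width: 0.0489
finger_force: 61.3
t 9.525 p [ 0.5182 -0.167   0.1747] q [-0.466  0.271 -0.106  1.193  0.    -1.431] x [-0.57  -0.822 -0.   ] y [-0.822  0.57  -0.   ] z [ 0.  0. -1.] F [0.3 0.6 2.1] T [-0.02 -0.22  0.03] 0.04893700953799416
time_s: 10.15
eef_pos: [0.5178, -0.1669, 0.1753]
tcp_rot: [0.82, -3.032, -0.001]
ft_force: [-0.8, 0.0, 0.1]
width: 0.0483
finger_force: 61.7
t 10.15 p [ 0.5178 -0.1669  0.1753] q [-0.466  0.271 -0.105  1.195  0.    -0.994] x [-0.864 -0.504  0.   ] y [-0.504  0.864  0.001] z [-0.001  0.    -1.   ] F [-0.8  0.   0.1] T [-0.02  0.06 -0.  ] 0.04832885267381999
```

```bash
python3 - <<'E'
from plant import env
import cv2,numpy as np
a=env.read_camera("wrist")[:,:,::-1];b=env.read_camera("scene")[:,:,::-1]
o=np.zeros((500,800,3),np.uint8);o[:400,:400]=cv2.resize(a[60:384,90:414],(400,400),interpolation=3);o[:400,400:]=cv2.resize(b[125:255,125:255],(400,400),interpolation=3);cv2.imwrite("pics/c2.png",o[:400])
E
```

```text
(no output)
```

View pics/c2.png

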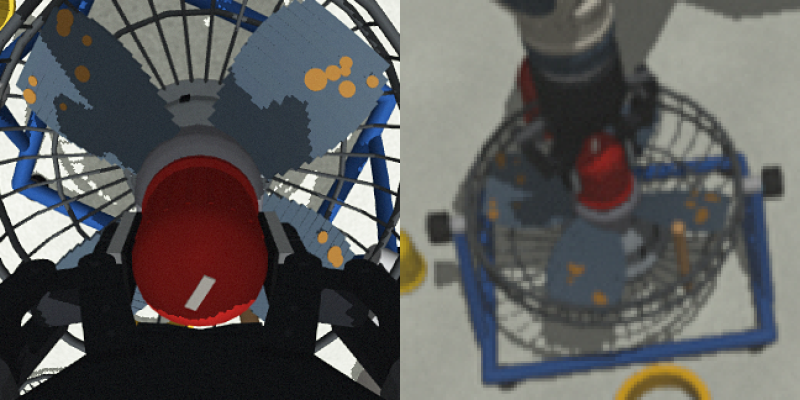

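The mark on the nose keeps the same orientation relative to the tool, so the spinner turns with the hand without slipping. The rotor has moved about 26° and now rests on the dowel. Force is near zero, so I carry on.

```bash
python3 -m jog '[[0,0,-0.0002,5],[0,0,-0.0002,5],[0,0,-0.0002,5],[0,0,-0.0002,5],[0,0,-0.0002,5]]'
python3 where.py
python3 -m jog '[[0,0,-0.0002,5],[0,0,-0.0002,5],[0,0,-0.0002,5],[0,0,-0.0002,5],[0,0,-0.0002,5]]'
python3 where.py
```

```text
time_s: 10.88
eef_pos: [0.518, -0.167, 0.1763]
tcp_rot: [0.147, -3.138, -0.0]
ft_force: [-0.5, -0.5, 0.3]
width: 0.0485
finger_force: 61.8
t 10.875 p [ 0.518  -0.167   0.1763] q [-0.466  0.271 -0.103  1.197  0.    -0.559] x [-0.996 -0.093  0.   ] y [-0.093  0.996  0.   ] z [-0.  0. -1.] F [-0.5 -0.5  0.3] T [-0.03 -0.15  0.05] 0.04850768563602231
time_s: 11.5
eef_pos: [0.5182, -0.1673, 0.1775]
tcp_rot: [0.536, 3.095, -0.001]
ft_force: [1.4, -1.1, 0.5]
width: 0.0486
finger_force: 61.8
t 11.5 p [ 0.5182 -0.1673  0.1775] q [-0.466  0.27  -0.101  1.199 -0.    -0.123] x [-0.942  0.336 -0.   ] y [ 0.336  0.942 -0.   ] z [ 0. -0. -1.] F [ 1.4 -1.1  0.5] T [-0.37 -0.27  0.05] 0.04861945712679997
```

```bash
for k in 1 ; do python3 -m jog '[[0,0,-0.0004,8],[0,0,-0.0004,8],[0,0,-0.0004,8],[0,0,-0.0004,8],[0,0,-0.0004,8]]'; done
python3 where.py
python3 -m jog '[[0,0,-0.0004,8],[0,0,-0.0004,8],[0,0,-0.0004,8],[0,0,-0.0004,8],[0,0,-0.0004,8]]'
python3 where.py
```

```text
time_s: 12.12
eef_pos: [0.5181, -0.1676, 0.1796]
tcp_rot: [1.565, 2.723, -0.002]
ft_force: [-0.3, -2.6, 0.7]
width: 0.0488
finger_force: 61.8
t 12.125 p [ 0.5181 -0.1676  0.1796] q [-4.660e-01  2.690e-01 -9.700e-02  1.204e+00 -1.000e-03  5.770e-01] x [-0.504  0.864 -0.001] y [ 0.864  0.504 -0.001] z [ 0.    -0.001 -1.   ] F [-0.3 -2.6  0.7] T [-0.79  0.01  0.03] 0.048843013365211255
time_s: 12.75
eef_pos: [0.5177, -0.1675, 0.1816]
tcp_rot: [2.402, 2.024, -0.002]
ft_force: [-1.5, -3.1, 1.5]
width: 0.0488
finger_force: 61.8
t 12.75 p [ 0.5177 -0.1675  0.1816] q [-4.670e-01  2.680e-01 -9.300e-02  1.210e+00 -1.000e-03  1.275e+00] x [ 0.17   0.985 -0.001] y [ 0.985 -0.17  -0.001] z [-0.001 -0.001 -1.   ] F [-1.5 -3.1  1.5] T [-0.5   0.41  0.05] 0.04875443898546367
```

```bash
python3 -m jog '[[0,0,-0.0004,8],[0,0,-0.0004,8],[0,0,-0.0004,8],[0,0,-0.0004,8],[0,0,-0.0004,8]]'
python3 where.py
python3 -m jog '[[0,0,-0.0004,8],[0,0,-0.0004,8],[0,0,-0.0004,8],[0,0,-0.0004,8],[0,0,-0.0004,8]]'
python3 where.py
```

```text
time_s: 13.38
eef_pos: [0.5178, -0.167, 0.1835]
tcp_rot: [-2.95, -1.081, 0.001]
ft_force: [-1.8, -0.9, 1.9]
width: 0.0486
finger_force: 61.8
t 13.375 p [ 0.5178 -0.167   0.1835] q [-0.466  0.267 -0.09   1.215 -0.     1.973] x [ 0.763  0.646 -0.   ] y [ 0.646 -0.763 -0.   ] z [-0.001  0.    -1.   ] F [-1.8 -0.9  1.9] T [0.   0.32 0.07] 0.0486082321221722
time_s: 14.0
eef_pos: [0.5181, -0.1671, 0.1856]
tcp_rot: [3.142, 0.007, 0.0]
ft_force: [1.2, -0.6, 0.8]
width: 0.0486
finger_force: 61.8
t 14.0 p [ 0.5181 -0.1671  0.1856] q [-0.466  0.266 -0.085  1.219  0.     2.671] x [1.    0.004 0.   ] y [ 0.004 -1.     0.   ] z [ 0. -0. -1.] F [ 1.2 -0.6  0.8] T [-0.12 -0.16  0.07] 0.04856221397402606
```

```bash
python3 -m jog '[[0,0,-0.0005,2],[0,0,-0.0005,2],[0,0,-0.0005,2],[0,0,0,2],[0,0,0,2]]'
python3 where.py
```

```text
time_s: 14.62
eef_pos: [0.518, -0.167, 0.187]
tcp_rot: [-3.13, 0.268, 0.0]
ft_force: [1.1, 0.5, -2.1]
width: 0.0489
finger_force: 62.1
t 14.625 p [ 0.518 -0.167  0.187] q [-0.466  0.265 -0.083  1.223  0.     2.846] x [ 0.985 -0.17  -0.   ] y [-0.17  -0.985 -0.   ] z [-0.  0. -1.] F [ 1.1  0.5 -2.1] T [-0.05 -0.06 -0.02] 0.048873211243775756
```

```bash
python3 -m jog '[[0,0,-0.0004,1],[0,0,-0.0004,1],[0,0,-0.0004,1],[0,0,-0.0000,0],[0,0,0,0]]'
python3 where.py
```

```text
time_s: 15.25
eef_pos: [0.518, -0.167, 0.1883]
tcp_rot: [3.122, -0.347, -0.0]
ft_force: [0.3, -0.8, -2.7]
width: 0.0488
finger_force: 62.1
t 15.25 p [ 0.518  -0.167   0.1883] q [-0.466  0.265 -0.08   1.226 -0.     2.897] x [ 0.976 -0.22  -0.   ] y [-0.22  -0.976  0.   ] z [-0. -0. -1.] F [ 0.3 -0.8 -2.7] T [-0.01  0.    0.05] 0.04882714118911939
```

Force stays at about the spinner's weight, so it has run off. Lift slowly, then check.

```bash
python3 -m jog '[[0,0,-0.001,0],[0,0,-0.001,0],[0,0,-0.001,0],[0,0,-0.001,0],[0,0,-0.001,0]]'
python3 -m jog '[[0,0,-0.002,0],[0,0,-0.003,0],[0,0,-0.004,0],[0,0,-0.006,0],[0,0,-0.006,0]]'
```

```text
time_s: 15.88
eef_pos: [0.518, -0.1671, 0.1934]
tcp_rot: [3.122, -0.347, 0.0]
ft_force: [0.9, -0.6, -1.8]
width: 0.0487
finger_force: 62.1
time_s: 16.5
eef_pos: [0.5181, -0.167, 0.2148]
tcp_rot: [3.122, -0.347, 0.0]
ft_force: [0.6, -0.3, -3.2]
width: 0.0487
finger_force: 62.2
```

```bash
python3 -m jog '[[0,0,-0.012,-9.8],[0,0,-0.012,-9.8],[0,0,-0.012,-9.8],[0,0,-0.012,-9.8],[0,0,-0.012,-9.8]]'
python3 -m jog '[[0,0,0,-9.8],[0,0,0,-9.8],[0,0,0,-9.8],[0,0,0,-9.8],[0,0,0,-9.8]]' >/dev/null
python3 -m jog '[[0.02,-0.003,0,0],[0.04,-0.007,0,0],[0.04,-0.007,0,0],[0.04,-0.007,0,0],[0.04,-0.007,0,0]]'
python3 -m jog '[[0.04,-0.006,0,0],[0.04,-0.006,0,0],[0.03,-0.005,0,0],[0.02,-0.003,0,0],[0.007,-0.001,0,0]]'
python3 -m jog '[[0,0,0,0],[0,0,0,0],[0,0,0,0],[0,0,0,0],[0,0,0,0]]'
python3 where.py .487 .153 .1
python3 - <<'E'
from plant import env
import cv2,numpy as np
a=env.read_camera("wrist")[:,:,::-1];b=env.read_camera("top")[:,:,::-1];c=env.read_camera("scene")[:,:,::-1]
i=env.camera_info("wrist");np.savez("wi.npz",**i)
cv2.imwrite("pics/w3raw.png",a);cv2.imwrite("pics/t3raw.png",b);cv2.imwrite("pics/s3raw.png",c)
cv2.imwrite("pics/w3.png",cv2.resize(a,(784,588),interpolation=3))
E
```

```text
time_s: 17.12
eef_pos: [0.518, -0.167, 0.2751]
tcp_rot: [2.982, 0.987, 0.0]
ft_force: [-0.1, -0.6, -2.4]
width: 0.0486
finger_force: 62.1
time_s: 18.38
eef_pos: [0.5012, 0.017, 0.2747]
tcp_rot: [2.314, 2.125, 0.001]
ft_force: [-0.2, 0.1, -1.4]
width: 0.0487
finger_force: 62.3
time_s: 19.0
eef_pos: [0.4914, 0.1548, 0.2745]
tcp_rot: [-2.311, -2.128, -0.0]
ft_force: [-0.2, -1.1, -1.6]
width: 0.049
finger_force: 62.3
time_s: 19.62
eef_pos: [0.4922, 0.1529, 0.2743]
tcp_rot: [-2.311, -2.128, 0.0]
ft_force: [-0.5, -0.4, -2.4]
width: 0.0488
finger_force: 62.3
t 19.625 p [0.4922 0.1529 0.2743] q [ 0.138  0.19   0.039  1.42  -0.     1.792] x [ 0.082  0.997 -0.   ] y [ 0.997 -0.082 -0.   ] z [-0. -0. -1.] F [-0.5 -0.4 -2.4] T [-0.05  0.02 -0.  ] 0.04876251981659982
tool shift [-0.0003 -0.0052  0.1743]
```

View pics/w3.png

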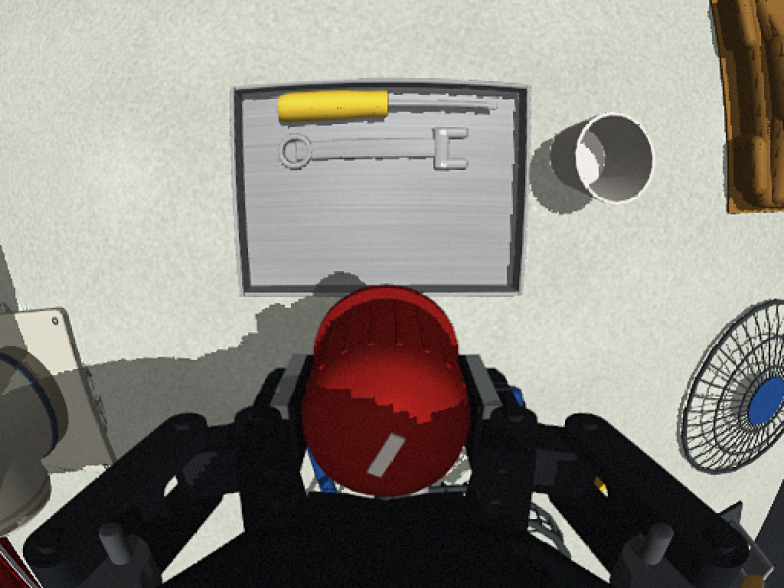

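The tray shows at corners (233,87), (531,86), (522,295), (241,295). Its free floor is the nearer half, with the wrench at row ~150.

```bash
python3 - <<'E'
import numpy as np
from h import *
w=np.load("wi.npz")
def bp(u,v,z):
    d=(np.array([u,v])/1.53125-w["mtx"][:2,2])/w["mtx"][0,0];a=np.hypot(*d)
    r=w["R"].T@np.r_[d/a*np.sin(a),np.cos(a)];c=-w["R"].T@w["t"];return (c+r*(z-c[2])/r[2])
C=np.array([bp(u,v,.03) for u,v in((233,87),(531,86),(522,295),(241,295))]);m=C.mean(0)
ex=(C[1]+C[2]-C[0]-C[3])[:2];ex/=np.linalg.norm(ex);ey=np.array([-ex[1],ex[0]])
print(C.round(4),m,"yaw",np.degrees(np.arctan2(ex[1],ex[0])));print("len",[np.linalg.norm(C[i]-C[(i+1)%4]).round(4) for i in range(4)])
for u,v in((296,167),(452,170)):print("wrench edge in tray",((bp(u,v,.008)[:2]-m[:2])@np.c_[ex,ey]).round(4))
g=m[:2]-.042*ey;print("goal",g)
E
python3 where.py .4865 .151 .1
```

```text
[[0.3737 0.3064 0.03  ]
 [0.6289 0.2858 0.03  ]
 [0.6135 0.0993 0.03  ]
 [0.3574 0.1201 0.03  ]] [0.49338108 0.2029164  0.03      ] yaw -4.618763178990537
len [np.float64(0.256), np.float64(0.1871), np.float64(0.257), np.float64(0.1869)]
wrench edge in tray [-0.0765  0.0196]
wrench edge in tray [0.0628 0.0161]
goal [0.48999902 0.16105279]
t 19.775 p [0.4922 0.1531 0.2742] q [ 0.139  0.19   0.039  1.42  -0.     1.791] x [ 0.082  0.997 -0.   ] y [ 0.997 -0.082 -0.   ] z [-0. -0. -1.] F [-0.4  0.9 -2. ] T [ 0.03  0.02 -0.04] 0.04888281291810395
tool shift [-0.0025 -0.0055  0.1742]
```

```bash
python3 -m jog '[[0.007,-0.0026,0.03,0],[0,0,0.04,0],[0,0,0.04,0],[0,0,0.04,0],[0,0,0.035,0]]'
python3 -m jog '[[0,0,0.025,0],[0,0,0.015,0],[0,0,0.008,0],[0,0,0.004,0],[0,0,0,0]]'
python3 -m jog '[[0,0,0.001,0],[0,0,0.001,0],[0,0,0.001,0],[0,0,0.001,0],[0,0,0,0]]'
python3 where.py .49 .160 .023
```

```text
time_s: 20.4
eef_pos: [0.4899, 0.1603, 0.0879]
tcp_rot: [-2.31, -2.129, 0.0]
ft_force: [0.1, 0.1, -2.6]
width: 0.0485
finger_force: 62.5
time_s: 21.02
eef_pos: [0.4904, 0.1604, 0.0377]
tcp_rot: [2.31, 2.128, 0.001]
ft_force: [1.1, 1.5, -1.7]
width: 0.049
finger_force: 62.5
time_s: 21.65
eef_pos: [0.49, 0.1603, 0.0332]
tcp_rot: [-2.31, -2.129, 0.0]
ft_force: [-0.4, -0.1, -1.7]
width: 0.049
finger_force: 62.5
t 21.65 p [0.49   0.1603 0.0332] q [ 0.153  0.342 -0.403  0.826 -0.     1.806] x [ 0.082  0.997 -0.   ] y [ 0.997 -0.082 -0.   ] z [-0. -0. -1.] F [-0.4 -0.1 -1.7] T [-0.02 -0.01  0.01] 0.04899298235352864
tool shift [-0.0003 -0.      0.0102]
```

```bash
for k in 1; do python3 -m jog '[[0,0,0.001,0],[0,0,0.001,0],[0,0,0.001,0],[0,0,0.001,0],[0,0,0.001,0]]';done
python3 -m jog '[[0,0,0.0007,0],[0,0,0.0007,0],[0,0,0.0007,0],[0,0,0,0],[0,0,0,0]]'
```

```text
time_s: 22.28
eef_pos: [0.4901, 0.1604, 0.0282]
tcp_rot: [2.31, 2.129, 0.0]
ft_force: [1.1, -0.0, -1.5]
width: 0.0486
finger_force: 62.5
time_s: 22.9
eef_pos: [0.4901, 0.1603, 0.0262]
tcp_rot: [2.31, 2.129, 0.0]
ft_force: [1.0, -0.0, -2.6]
width: 0.0487
finger_force: 62.5
```

```bash
python3 -m jog '[[0,0,0.0005,0],[0,0,0.0005,0],[0,0,0.0005,0],[0,0,0,0],[0,0,0,0]]'
python3 -m jog '[[0,0,0.0004,0],[0,0,0.0004,0],[0,0,0,0],[0,0,0,0],[0,0,0,0]]'
```

```text
time_s: 23.52
eef_pos: [0.4901, 0.1604, 0.0247]
tcp_rot: [-2.31, -2.129, 0.0]
ft_force: [0.4, -0.1, -2.8]
width: 0.0486
finger_force: 62.5
time_s: 24.15
eef_pos: [0.4901, 0.1603, 0.0239]
tcp_rot: [2.311, 2.129, 0.0]
ft_force: [0.2, -0.1, -2.7]
width: 0.0487
finger_force: 62.5
```

```bash
python3 -m jog '[[0,0,0.0004,0],[0,0,0.0004,0],[0,0,0,0],[0,0,0,0],[0,0,0,0]]'
python3 -m jog '[[0,0,0.0004,0],[0,0,0.0004,0],[0,0,0,0],[0,0,0,0],[0,0,0,0]]'
```

```text
time_s: 24.78
eef_pos: [0.4902, 0.1604, 0.0237]
tcp_rot: [2.31, 2.128, 0.001]
ft_force: [-2.0, -1.3, 6.9]
width: 0.0487
finger_force: 63.5
time_s: 25.4
eef_pos: [0.4902, 0.1604, 0.0236]
tcp_rot: [2.31, 2.128, 0.002]
ft_force: [-5.3, -1.3, 16.8]
width: 0.0489
finger_force: 64.4
```

Contact. Ease off, loosen the grip and open.

```bash
python3 -m jog '[[0,0,-0.0004,0],[0,0,-0.0004,0],[0,0,-0.0002,0],[0,0,0,0],[0,0,0,0]]' - 20
python3 -m jog '[[0,0,0,0],[0,0,0,0],[0,0,0,0],[0,0,0,0],[0,0,0,0]]' 0.6 
python3 where.py
python3 -m jog '[[0,0,0,0],[0,0,-0.005,0],[0,0,-0.015,0],[0,0,-0.03,0],[0,0,-0.04,0]]' 1
python3 -m jog '[[0,0,-0.04,0],[-0.02,0,-0.04,0],[-0.04,0,-0.02,0],[-0.04,0,0,0],[0,0,0,0]]'
python3 - <<'E'
from plant import env
import cv2,numpy as np
a=env.read_camera("wrist")[:,:,::-1];b=env.read_camera("scene")[:,:,::-1]
o=np.zeros((400,800,3),np.uint8);o[:300,:400]=cv2.resize(a,(400,300),interpolation=3);o[:,400:]=cv2.resize(b[120:260,140:350],(400,400*140//210),interpolation=3) if 0 else cv2.resize(b[115:275,190:350],(400,400),interpolation=3);cv2.imwrite("pics/f.png",o)
E
```

```text
time_s: 26.02
eef_pos: [0.4902, 0.1604, 0.0237]
tcp_rot: [2.31, 2.128, 0.001]
ft_force: [-1.6, -1.1, 6.1]
width: 0.0487
finger_force: 63.0
time_s: 26.65
eef_pos: [0.4901, 0.1603, 0.0232]
tcp_rot: [-2.311, -2.129, 0.0]
ft_force: [0.2, -0.8, 0.3]
width: 0.0686
finger_force: 0.0
t 26.65 p [0.4901 0.1603 0.0232] q [ 0.153  0.354 -0.417  0.801 -0.     1.806] x [ 0.082  0.997 -0.   ] y [ 0.997 -0.082 -0.   ] z [-0. -0. -1.] F [ 0.2 -0.8  0.3] T [-0.05 -0.04 -0.03] 0.06858768562455947
time_s: 27.28
eef_pos: [0.4897, 0.1603, 0.1147]
tcp_rot: [-2.31, -2.128, 0.001]
ft_force: [0.4, -0.7, 0.9]
width: 0.0852
finger_force: 0.0
time_s: 27.9
eef_pos: [0.4818, 0.0588, 0.2148]
tcp_rot: [2.313, 2.124, 0.002]
ft_force: [0.0, 0.5, -0.1]
width: 0.0859
finger_force: 0.0
```

View pics/f.png

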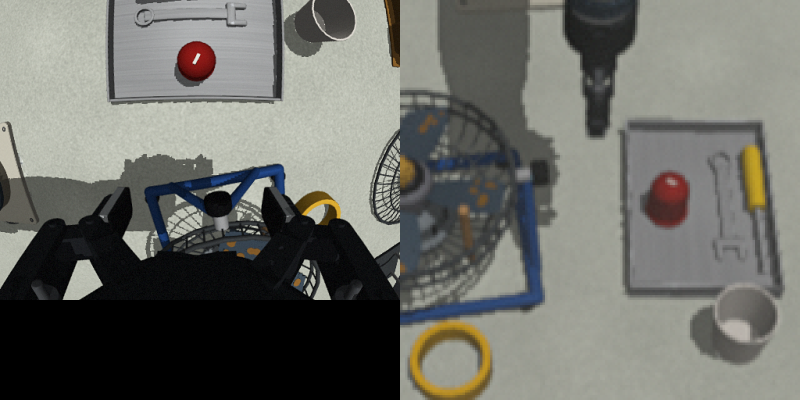

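The spinner stands upright in the free half of the tray, at scene crop (667,198), and the tools and other things are where they were. The robot is clear, so I hand in.

```bash
python3 -m jog '[[0,0,0,0],[0,0,0,0],[0,0,0,0],[0,0,0,0],[0,0,0,0]]' >/dev/null; python3 -c "
from plant import env
print(env.finish_job())"
```

```text
the job is handed in; nothing more can be done
None
```

The red spinner was unscrewed clockwise without forcing and now stands rim down on the tray's free floor; the last picture shows the tools, tape and cup unmoved, and the job was handed in at about 28.6 s.

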